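Turn over the settled glaze jar

ROBOT

A 7-joint arm with a two-finger parallel gripper is mounted at the origin on the work surface. World frame = base frame: x ahead of the robot, y to its left, z up, the work surface at z = 0. Lengths are in m, angles in rad, forces in N, time in s.
With the tool pointing down it reaches from about 0.375 to 0.925 m from the base axis. Payload 3.1 kg.
Tool frame: the origin (TCP) lies at the very end of the fingers, on their centre line; the grasp point (between the pads) lies 19 mm behind it; z points along the fingers, y is the direction in which the jaws open and shut (so a half turn about z gives the same grasp; the last joint's range is limited). The gripper opens to 85 mm and grips with 20 to 120 N. Pads are 22 mm wide; open, the fingers measure 114 mm over their backs; the gripper's body (76 mm by 85 mm) begins 54 mm behind the grasp point. The pads swing forward as they close: fully open they stand 13 mm farther back than shut.
Start: joints at [1.083, 0.383, 0.044, 1.598, -0.018, 1.161, -0.05], TCP at [0.247, -0.601, 0.231] pointing down, gripper open.
Joint ranges: [-2.61, 2.61], [-0.41, 2.15], [-1.48, 1.57], [0, 2.5], [-1.57, 4.71], [0.05, 1.97], [-2.85, 2.85]. Speed limits (rad/s): [2.79, 2.79, 3.14, 3.14, 3.14, 3.14, 3.14].

INTERFACE

Orientations are given as [roll, pitch, yaw] about the fixed x, y, z axes, in that order (R = Rz(yaw) Ry(pitch) Rx(roll)).
In Python, from plant import manip, viewer, workorder gives the robot as it stands.
- The arm moves only by the shell command python3 -m pendant 'ROWS' [FORCE]. ROWS is JSON, a list of rows, each an object of numbers: "dx", "dy", "dz": the shift along the world's x, y, z in mm; "rx", "ry", "rz": the turn, a rotation vector about the world's x, y, z in degrees; "jaw": the opening, from 0 (shut) to 1 (fully open). In form: [{"dx": .., "dy": .., "dz": .., "rx": .., "ry": .., "rz": .., "jaw": ..}, ...]. A call has 1 to 5 rows; each row is the pose to reach, as a shift and turn from the pose measured when the call began; what a row does not reach only later rows make up. A row lasts 1/8 s, in which the tool goes at most 62.5 mm and 10.7 degrees, less where a joint would pass 70% of its speed; a pose out of reach is approached as far as the arm can. A call with a gripper value outside its range is refused whole. The fingers move at their own pace and stop on an object; FORCE is the grip in N (left out, the last holds). Time passes only in rows, so rows that repeat a pose let the fingers close. It gives the time, the measured TCP pose, the force and the opening at its end, in the units of the state.
- manip.get_obs(): the state, without advancing time (a new reading comes with each control period).
- viewer.snapshot(name): name is "scene" or "top" or "wrist"; returns the picture (420x560x3 uint8, blue, green, red); there is no depth.
- viewer.camera_params(name): a dict with "fx", "fy", "cx", "cy" (pixels), "k1" (the pictures are not rectified: a ray, as slopes to the right and down, at radius r is drawn at 1 + k1 r^2 times it, then the intrinsics apply), "rvec" (rotation vector, rad) and "tvec" (3), from world to camera coordinates, as OpenCV has them. Camera axes: x right, y down, z forward; pixel columns grow to the right and rows downward; lengths in m; the calibration is good to about 2 mm. A picture is of the moment at which its call begins: read the wrist's pose just before it. camera_params takes no time and is no camera call; for the wrist camera it gives the pose at the moment of the call.
- workorder.job_done(): hands the job in, once; it reports no verdict.
The state is a dict: "clock": time; "q": joint angles; "qd": joint speeds; "joint_torque": joint torques, N m; "eef_pos": TCP position; "tool_rot": TCP orientation; "wrist_force": force on the tool from outside, world axes, zero at the start; "ft_torque": the same for the moment, N m; "finger_gap": finger opening in m.
Only numpy, scipy, OpenCV 4.12 (cv2) and the standard library are available. Lean on these libraries where they do the work, as an engineer would, in place of code of your own. Each camera call takes 0.05 s, during which the arm holds its last target.

TASK

The glaze in the jar with the teal lid has settled: pick that jar up, turn it over until its lid points steeply down (at least 30 degrees below level) and keep it so for half a second or more, then turn it back and stand it upright, lid up, on the round cork coaster with its whole foot on the cork. Do not drop it, let go of it once it stands, and leave the pink and the yellow jar standing where they are.

Things in the scene. Friction and masses are not known exactly. Their poses are not given: they have to be found in the camera images.
- teal_jar_mid (a point): centre of a closed upright jar: white plastic body 46 mm in diameter and 74 mm high with a teal (blue-green) label band, and on top a teal (blue-green) screw lid 43 mm in diameter; 100 mm high in all, so this point, on its axis, is 50 mm above its underside; z runs along the axis from foot to lid (up while it stands); 0.10 to 0.21 kg, centre of mass near this point; the jar to turn over; it stands on the bench
- coaster_top (a point): centre of the top face of a round cork coaster fixed flat on the bench, 100 mm in diameter, 6 mm thick (top face 6 mm above the bench); z up. Coaster and jars stand in a row across the bench in any order, at least 140 mm apart from centre to centre
- pink_jar_mid (a point): centre of a closed upright jar: white plastic body 46 mm in diameter and 74 mm high with a pink label band, and on top a pink screw lid 43 mm in diameter; 100 mm high in all, so this point, on its axis, is 50 mm above its underside; z runs along the axis from foot to lid (up while it stands); 0.10 to 0.21 kg, centre of mass near this point; leave it alone
- yellow_jar_mid (a point): centre of a closed upright jar: white plastic body 46 mm in diameter and 74 mm high with a yellow label band, and on top a yellow screw lid 43 mm in diameter; 100 mm high in all, so this point, on its axis, is 50 mm above its underside; z runs along the axis from foot to lid (up while it stands); 0.10 to 0.21 kg, centre of mass near this point; leave it alone
Mind the look-alikes: they are no part of the job. Leave any purple look-alike of the part that bears teal_jar_mid alone. There is more than one size of the part that bears coaster_top; the job needs the smaller.

How it is judged:
On the way:
1. the teal-lidded jar is turned over: lid at least 30 degrees below level (angle between teal_jar_mid's own z axis and vertical above 2.09 rad), for 0.4 s.
At the end, for the whole second after the job is handed in: The teal-lidded jar stands upright (within 10 degrees), lid up, at rest and released, with its foot on the cork coaster (axis within 28 mm of the coaster's centre) (angle between teal_jar_mid's own z axis and vertical below 0.17 rad and horizontal distance between teal_jar_mid and coaster_top below 0.028 m and z of teal_jar_mid in the frame of coaster_top between 0.047 and 0.056 m and linear speed of teal_jar below 0.02 m/s); the robot touches nothing.
It fails at once if the pink jar is moved more than 30 mm or tipped (distance of pink_jar_mid from where it was at the start of the episode above 0.03 m or angle between pink_jar_mid's own z axis and vertical above 0.3 rad).
It fails at once if the yellow jar is moved more than 30 mm or tipped (distance of yellow_jar_mid from where it was at the start of the episode above 0.03 m or angle between yellow_jar_mid's own z axis and vertical above 0.3 rad).
It fails at once if the teal-lidded jar falls freely, faster than 0.7 m/s (dropped from over 25 mm) (linear speed of teal_jar above 0.7 m/s and contact force between teal_jar and the fingers below 0.3 N).
It also fails if it takes over 51 s, if anything falls off the work surface, if the arm or the gripper's body presses on something with over 40 N, if the wrist force passes 120 N, or if a joint passes its speed limit or range.

## Working session

There is one attempt and no reset: what is moved stays moved. The work goes in short steps, Python scripts to look and compute and a shell command to move; the robot and the scene stay as the last step left them, time stands still between calls to the robot, and variables do not carry over. Pictures are saved under pics/ and viewed, and the job is handed in when it is done.

```bash
ls; mkdir -p pics; python3 - <<'E'
from plant import manip, viewer
import cv2
for n in ("scene","top"):
    im=viewer.snapshot(n); cv2.imwrite(f"pics/{n}0.png",im)
    print(n,viewer.camera_params(n))
o=manip.get_obs(); print(o)
E
```

```text
pics
scene {'fx': 472.55130889805986, 'fy': 472.55130889805986, 'cx': 285.13815300700804, 'cy': 209.23947858547328, 'k1': -0.1080049334653321, 'rvec': array([ 1.60077492,  2.10798269, -0.71473333]), 'tvec': array([ 0.12252109, -0.39716468,  1.49530354])}
top {'fx': 443.67601467055204, 'fy': 443.67601467055204, 'cx': 282.917591683769, 'cy': 206.71088179422864, 'k1': -0.10544134596842726, 'rvec': array([ 2.12982239, -2.12105454,  0.15693325]), 'tvec': array([0.04647838, 0.56112379, 1.06696987])}
{'clock': 0.1, 'q': array([ 1.08319288,  0.38379662,  0.04384565,  1.5994221 , -0.01792706,
        1.16121093, -0.04987261]), 'qd': array([ 0.00084516, -0.00191054,  0.00022703, -0.00466376,  0.00082632,
        0.00012286, -0.00086638]), 'joint_torque': array([ 2.70380006e-03, -4.34730148e+01,  1.02942958e+00, -2.50452572e+01,
        1.08920343e-02,  5.48642100e-03, -1.72884069e-05]), 'eef_pos': array([ 0.2466769 , -0.60044072,  0.22998251]), 'tool_rot': array([-3.13915063e+00,  1.08477690e-04,  3.89891573e-01]), 'wrist_force': array([ 0.26347318,  0.21823594, -0.58163005]), 'ft_torque': array([0.00710345, 0.05303662, 0.01408574]), 'finger_gap': 0.08551770863931364}
```

View pics/scene0.png

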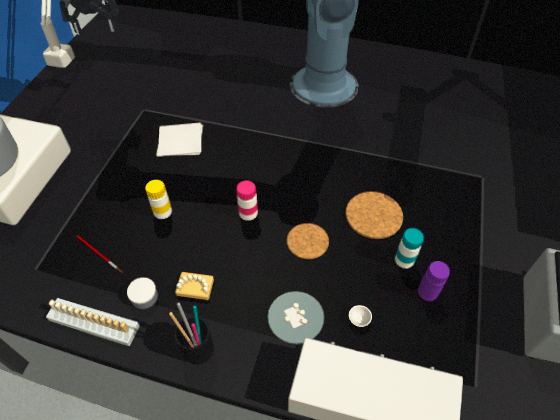

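View pics/top0.png

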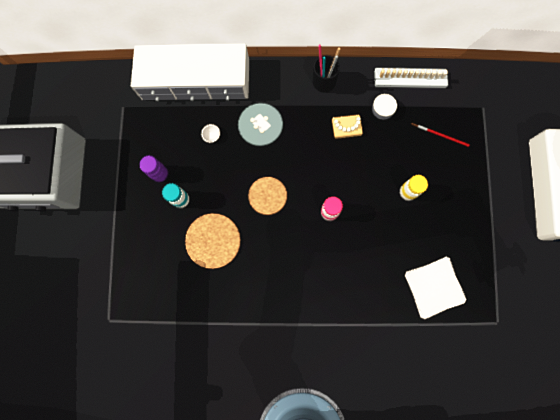

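Scene picture: teal lid at (412,240), purple look-alike at (435,270), small coaster at (308,240), large coaster at (374,214), pink at (247,190), yellow at (157,190). In the top picture: teal (173,192), purple (150,165), small coaster (267,195), large (213,240), pink (332,208), yellow (416,186).
Candidates for the jar are teal (409,248) and purple (433,281). For the coaster they are small (308,240) and large (374,214), and there is also a gray-green plate at (296,317). I choose the teal jar and the small coaster.

```bash
cat > h.py <<'E'
import numpy as np, cv2
from plant import viewer
def ray(p,uv):
    x=(np.array(uv,float)-[p['cx'],p['cy']])/[p['fx'],p['fy']]
    rd=np.linalg.norm(x); r=rd
    for _ in range(30): r=rd/(1+p['k1']*r*r)
    x=x*(r/rd if rd>0 else 1)
    R=cv2.Rodrigues(np.array(p['rvec']))[0]; t=np.array(p['tvec'])
    return -R.T@t, R.T@np.array([x[0],x[1],1.])
def onz(p,uv,z):
    c,d=ray(p,uv); return c+d*(z-c[2])/d[2]
def blob(im,lo,hi,roi=None):
    h=cv2.cvtColor(im,cv2.COLOR_BGR2HSV); m=cv2.inRange(h,np.array(lo),np.array(hi))
    if roi: z=np.zeros_like(m); a,b,c,d=roi; z[b:d,a:c]=m[b:d,a:c]; m=z
    m=cv2.morphologyEx(m,cv2.MORPH_OPEN,np.ones((2,2),np.uint8))
    cs,_=cv2.findContours(m,cv2.RETR_EXTERNAL,cv2.CHAIN_APPROX_NONE)
    return sorted(cs,key=cv2.contourArea,reverse=True)
E
python3 - <<'E'
from h import *
cols={'teal':((80,90,40),(96,255,255)),'pink':((160,120,60),(178,255,255)),'yellow':((20,130,80),(33,255,255)),'purple':((125,90,40),(150,255,255)),'cork':((5,70,60),(19,220,255))}
for n in("scene","top"):
    im=cv2.imread(f"pics/{n}0.png");p=viewer.camera_params(n)
    for k,(a,b) in cols.items():
        for c in blob(im,a,b)[:3]:
            A=cv2.contourArea(c)
            if A<60: continue
            (x,y),ax,an=cv2.fitEllipse(c); z=.006 if k=='cork' else .088
            print(n,k,A,(round(x),round(y)),np.round(ax,1),np.round(onz(p,(x,y),z),4), cv2.boundingRect(c))
    if n=='top': cv2.imwrite("pics/crop.png",cv2.resize(im[140:280,120:300],None,fx=4,fy=4,interpolation=cv2.INTER_CUBIC))
E
```

```text
scene teal 360.0 (414, 239) [21.1 21.8] [0.5863 0.3266 0.088 ] (403, 228, 23, 23)
scene teal 105.0 (407, 255) [16.4 19.7] [0.6318 0.3177 0.088 ] (397, 249, 22, 16)
scene teal 100.5 (197, 320) [ 3.8 42.3] [ 0.8915 -0.0582  0.088 ] (194, 306, 9, 39)
scene pink 303.0 (247, 191) [19.6 19.8] [ 0.5544 -0.0685  0.088 ] (237, 181, 20, 20)
scene pink 96.5 (249, 210) [11.  18.7] [ 0.6066 -0.046   0.088 ] (239, 205, 20, 11)
scene pink 60.5 (196, 333) [ 3.5 27.1] [ 0.9173 -0.0516  0.088 ] (192, 324, 9, 23)
scene yellow 295.5 (156, 190) [19. 20.] [ 0.6101 -0.276   0.088 ] (146, 180, 21, 20)
scene yellow 239.0 (194, 290) [14.2 31.1] [ 0.8316 -0.0902  0.088 ] (178, 281, 32, 17)
scene yellow 109.5 (162, 208) [11.6 19.1] [ 0.6563 -0.2391  0.088 ] (152, 201, 20, 14)
scene purple 823.0 (435, 281) [23.8 45.1] [0.6813 0.3805 0.088 ] (419, 262, 32, 41)
scene cork 2105.0 (375, 216) [46.3 57.9] [0.4809 0.237  0.006 ] (346, 192, 58, 48)
scene cork 1180.0 (308, 242) [35.6 42.3] [0.6006 0.0959 0.006 ] (287, 224, 43, 36)
scene cork 122.0 (181, 329) [ 3.8 48.3] [ 0.888  -0.1092  0.006 ] (170, 313, 25, 36)
top teal 266.5 (172, 193) [18.2 18.8] [0.5879 0.3213 0.088 ] (163, 184, 19, 19)
top pink 270.5 (334, 206) [18.2 19.3] [ 0.5558 -0.0747  0.088 ] (323, 197, 21, 19)
top yellow 274.5 (419, 185) [18.7 18.9] [ 0.6094 -0.2847  0.088 ] (409, 175, 20, 20)
top purple 492.0 (154, 169) [19.5 32.7] [0.6483 0.3701 0.088 ] (140, 156, 29, 27)
top cork 2362.0 (213, 242) [54.1 55.6] [0.476  0.2293 0.006 ] (186, 214, 56, 56)
top cork 2106.0 (436, 54) [  9.8 375.5] [ 1.0064 -0.3804  0.006 ] (322, 47, 238, 17)
top cork 1163.0 (75, 57) [  9.4 227. ] [1.0083 0.6571 0.006 ] (0, 50, 135, 16)
```

View pics/crop.png

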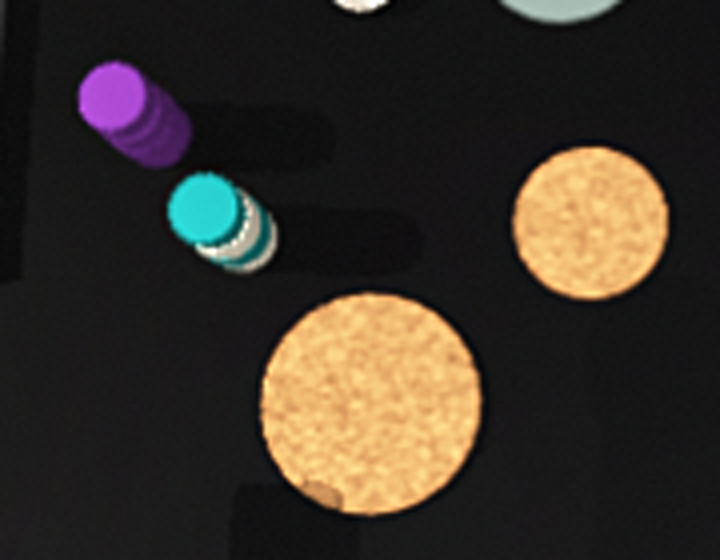

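The crop shows a teal lid on a white body, the purple jar about 80 mm away, and the smaller cork at top pixel (267,195). Next I refine the positions.

```bash
python3 - <<'E'
from h import *
p=viewer.camera_params("top");im=cv2.imread("pics/top0.png")
for k,a,b,roi,z in [('teal',(80,90,150),(96,255,255),(150,170,200,215),.1),('purple',(125,90,170),(150,255,255),(130,145,180,190),.1),('purple',(125,90,150),(150,255,255),(130,145,180,190),.1),('pink',(160,120,150),(178,255,255),(310,180,350,230),.1),('yellow',(20,130,150),(33,255,255),(400,165,440,210),.1),('cork',(5,60,60),(25,230,255),(240,170,300,220),.006),('big',(5,60,60),(25,230,255),(180,205,250,275),.006)]:
    c=blob(im,a,b,roi)[0]; (x,y),r=cv2.minEnclosingCircle(c); m=cv2.moments(c)
    u=(m['m10']/m['m00'],m['m01']/m['m00']);print(k,cv2.contourArea(c),np.round((x,y,r),1),np.round(u,1),np.round(onz(p,u,z),4))
p=viewer.camera_params("scene");im=cv2.imread("pics/scene0.png")
c=blob(im,(5,60,60),(25,230,255),(280,215,335,265))[0];(x,y),_,_=cv2.fitEllipse(c);print('cork scene',x,y,onz(p,(x,y),.006))
# teal lid ray intersect from both
p2=viewer.camera_params("top")
c1,d1=ray(p,(413,239));c2,d2=ray(p2,(172,193))
A=np.stack([d1,-d2],1);s=np.linalg.lstsq(A,c2-c1,rcond=None)[0];print((c1+d1*s[0]),(c2+d2*s[1]))
E
```

```text
teal 202.5 [171.3 192.7   8.5] [171.3 192.7] [0.5859 0.3196 0.1   ]
purple 184.0 [148.3 164.7   8.2] [148.5 164.8] [0.6564 0.3808 0.1   ]
purple 192.5 [149.  165.    8.5] [148.5 164.9] [0.656  0.3806 0.1   ]
pink 254.0 [333.5 206.5   9.6] [333.6 206.4] [ 0.5532 -0.0734  0.1   ]
yellow 262.5 [418.7 185.    9.7] [418.7 184.9] [ 0.6064 -0.281   0.1   ]
cork 1146.0 [268.  196.   19.7] [268.1 196.3] [0.5954 0.0886 0.006 ]
big 2381.5 [213.2 241.6  28.2] [213.1 241.5] [0.4761 0.2299 0.006 ]
cork scene 308.3607482910156 241.57093811035156 [0.60055389 0.09585668 0.006     ]
[0.58716581 0.32508254 0.08842631] [0.5877128  0.32124007 0.08746694]
```

```bash
python3 -m pendant '[{"dx":50,"dy":30,"dz":40,"rz":6},{"dx":100,"dy":65,"dz":60,"rz":12},{"dx":150,"dy":105,"dz":70,"rz":18},{"dx":200,"dy":140,"dz":70,"rz":24},{"dx":250,"dy":182,"dz":70,"rz":28}]'; python3 -c "
from plant import manip;o=manip.get_obs();print(o['q'].round(3),o['eef_pos'],o['tool_rot'])"
```

```text
[ 1.083  0.384  0.044  1.599 -0.018  1.161 -0.05 ] [ 0.2466769  -0.60044072  0.22998251] [-3.13915063e+00  1.08477690e-04  3.89891573e-01]$[0]: bad value
```

```bash
python3 -m pendant '[{"dx":50,"dy":30,"dz":40,"rx":0,"ry":0,"rz":6,"jaw":1},{"dx":100,"dy":65,"dz":60,"rx":0,"ry":0,"rz":12,"jaw":1},{"dx":150,"dy":105,"dz":70,"rx":0,"ry":0,"rz":18,"jaw":1},{"dx":200,"dy":140,"dz":70,"rx":0,"ry":0,"rz":24,"jaw":1},{"dx":250,"dy":182,"dz":70,"rx":0,"ry":0,"rz":28,"jaw":1}]'; python3 -c "
from plant import manip;o=manip.get_obs();print(o['q'].round(3),o['eef_pos'],o['tool_rot'])"
```

```text
clock: 0.72
eef_pos: [0.4884, -0.4251, 0.2999]
tool_rot: [-3.139, 0.0, 0.881]
wrist_force: [0.1, -0.9, -0.8]
finger_gap: 0.0853
[ 0.776  0.339 -0.159  1.514  0.055  1.294 -0.079] [ 0.48840012 -0.42508252  0.29986023] [-3.13934657e+00  2.44193763e-04  8.80625231e-01]
```

```bash
python3 -m pendant '[{"dx":35,"dy":52,"dz":0,"rx":0,"ry":0,"rz":6,"jaw":1},{"dx":68,"dy":104,"dz":0,"rx":0,"ry":0,"rz":12,"jaw":1},{"dx":97,"dy":158,"dz":0,"rx":0,"ry":0,"rz":18,"jaw":1},{"dx":122,"dy":213,"dz":0,"rx":0,"ry":0,"rz":24,"jaw":1},{"dx":142,"dy":268,"dz":0,"rx":0,"ry":0,"rz":28,"jaw":1}]'; python3 -m pendant '[{"dx":15,"dy":60,"dz":0,"rx":0,"ry":0,"rz":6,"jaw":1},{"dx":22,"dy":120,"dz":0,"rx":0,"ry":0,"rz":12,"jaw":1},{"dx":20,"dy":180,"dz":0,"rx":0,"ry":0,"rz":18,"jaw":1},{"dx":10,"dy":240,"dz":0,"rx":0,"ry":0,"rz":24,"jaw":1},{"dx":0,"dy":300,"dz":0,"rx":0,"ry":0,"rz":28,"jaw":1}]';python3 -c "
from plant import manip;o=manip.get_obs();print(o['q'].round(3),o['eef_pos'],o['tool_rot'])"
```

```text
clock: 1.35
eef_pos: [0.6308, -0.1551, 0.299]
tool_rot: [-3.138, 0.0, 1.372]
wrist_force: [0.0, -1.0, -0.8]
finger_gap: 0.0852
clock: 1.98
eef_pos: [0.63, 0.1465, 0.2983]
tool_rot: [-3.137, 0.0, 1.863]
wrist_force: [0.6, -0.3, -0.1]
finger_gap: 0.0853
[ 0.133  0.389 -0.558  1.5    0.208  1.317 -0.153] [0.63001203 0.1465064  0.29825602] [-3.13720579e+00  7.90975833e-05  1.86293847e+00]
```

```bash
python3 -m pendant '[{"dx":-15,"dy":58,"dz":0,"rx":0,"ry":0,"rz":4,"jaw":1},{"dx":-35,"dy":115,"dz":0,"rx":0,"ry":0,"rz":8,"jaw":1},{"dx":-60,"dy":170,"dz":0,"rx":0,"ry":0,"rz":12,"jaw":1},{"dx":-90,"dy":220,"dz":0,"rx":0,"ry":0,"rz":12,"jaw":1},{"dx":-115,"dy":265,"dz":0,"rx":0,"ry":0,"rz":12,"jaw":1}]'; python3 -c "
from plant import manip;o=manip.get_obs();print(o['q'].round(3),o['eef_pos'],o['tool_rot'])";python3 -m pendant '[{"dx":0,"dy":0,"dz":0,"rx":-8,"ry":-4,"rz":0,"jaw":1},{"dx":0,"dy":0,"dz":0,"rx":-17,"ry":-9,"rz":0,"jaw":1},{"dx":0,"dy":0,"dz":0,"rx":-17,"ry":-9,"rz":0,"jaw":1}]';python3 -c "
from plant import manip;o=manip.get_obs();print(o['q'].round(3),o['eef_pos'],o['tool_rot'])"
```

```text
clock: 2.6
eef_pos: [0.5131, 0.4133, 0.2976]
tool_rot: [-3.136, -0.0, 2.074]
wrist_force: [0.5, 0.4, -0.9]
finger_gap: 0.0854
[-0.239  0.441 -0.681  1.464  0.278  1.34  -0.435] [0.5130578  0.41330061 0.29759259] [-3.13597626e+00 -1.29720817e-04  2.07376971e+00]
clock: 2.98
eef_pos: [0.5076, 0.4184, 0.2954]
tool_rot: [-3.125, 0.332, 2.087]
wrist_force: [-0.9, 0.2, -0.1]
finger_gap: 0.0852
[-0.473  0.495 -0.604  1.415  0.55   1.519 -0.619] [0.50759686 0.41835236 0.29538315] [-3.12544111  0.33200367  2.08727006]
```

```bash
python3 -m pendant '[{"dx":0,"dy":0,"dz":0,"rx":-9,"ry":-5,"rz":0,"jaw":1},{"dx":0,"dy":0,"dz":0,"rx":-18,"ry":-10,"rz":0,"jaw":1},{"dx":0,"dy":0,"dz":0,"rx":-26,"ry":-14,"rz":0,"jaw":1},{"dx":0,"dy":0,"dz":0,"rx":-35,"ry":-19,"rz":0,"jaw":1},{"dx":0,"dy":0,"dz":0,"rx":-44,"ry":-24,"rz":0,"jaw":1}]';cat > st.py <<'E'
from plant import manip
from scipy.spatial.transform import Rotation as R
o=manip.get_obs();M=R.from_euler('xyz',o['tool_rot']).as_matrix()
print(round(o['clock'],2),'q',o['q'].round(3),'p',o['eef_pos'].round(4),'gap',round(o['finger_gap'],4));print('x',M[:,0].round(3),'y',M[:,1].round(3),'z',M[:,2].round(3),'F',o['wrist_force'].round(1))
E
python3 st.py
```

```text
clock: 3.6
eef_pos: [0.5091, 0.4165, 0.2939]
tool_rot: [-3.079, 1.207, 2.121]
wrist_force: [0.7, -0.7, -1.8]
finger_gap: 0.0851
3.6 q [-0.999  0.763 -0.208  1.327  1.003  1.966 -0.775] p [0.5091 0.4165 0.2939] gap 0.0851
x [-0.186  0.303 -0.935] y [ 0.881  0.472 -0.022] z [ 0.435 -0.828 -0.355] F [ 0.7 -0.7 -1.8]
```

```bash
python3 -m pendant '[{"dx":-5,"dy":0,"dz":0,"rx":0,"ry":0,"rz":8,"jaw":1},{"dx":-10,"dy":0,"dz":-20,"rx":0,"ry":0,"rz":16,"jaw":1},{"dx":-15,"dy":0,"dz":-40,"rx":0,"ry":0,"rz":20,"jaw":1},{"dx":-15,"dy":0,"dz":-60,"rx":0,"ry":0,"rz":20,"jaw":1}]';python3 st.py; python3 - <<'E'
from h import *
for n in ("top","wrist"): cv2.imwrite(f"pics/{n}1.png",viewer.snapshot(n))
E
```

```text
clock: 4.1
eef_pos: [0.4944, 0.4145, 0.2333]
tool_rot: [-3.075, 1.206, 2.471]
wrist_force: [-0.2, -0.0, -0.4]
finger_gap: 0.0853
4.1 q [-1.018  0.674 -0.268  1.643  1.157  1.704 -0.838] p [0.4944 0.4145 0.2333] gap 0.0853
x [-0.28   0.222 -0.934] y [ 0.668  0.743 -0.024] z [ 0.689 -0.631 -0.356] F [-0.2 -0.  -0.4]
```

View pics/top1.png

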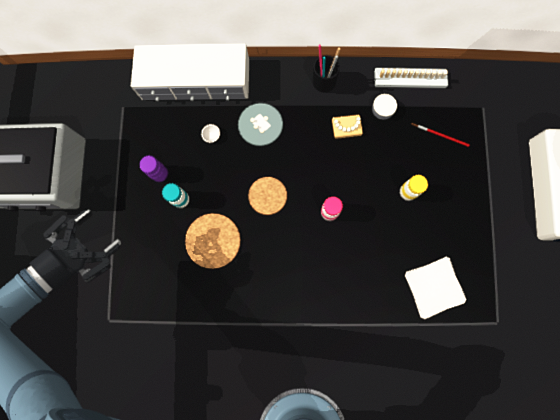

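View pics/wrist1.png

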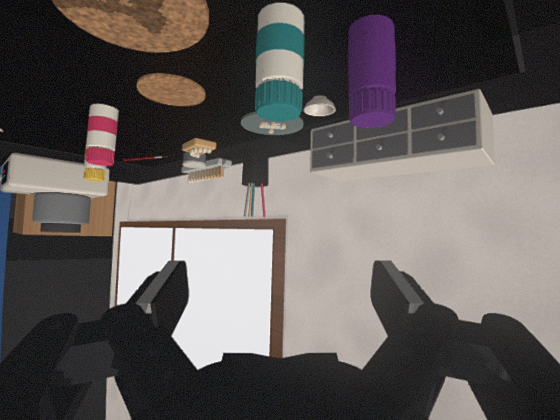

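Wrist picture, upside down: teal jar at (280,60), purple at (372,70), small coaster at (171,89), pink at (102,133). I'll use it to cross-check the positions.

```bash
python3 - <<'E'
from h import *
p=viewer.camera_params("wrist");im=cv2.imread("pics/wrist1.png");pt=viewer.camera_params("top")
for k,a,b,roi in [('teal',(80,90,40),(96,255,255),(240,75,320,125)),('band',(80,90,40),(96,255,255),(240,15,320,62)),('cork',(5,60,30),(25,230,255),(125,65,215,110))]:
    c=blob(im,a,b,roi)[0];x,y,w,h=cv2.boundingRect(c);(ex,ey),_,_=cv2.fitEllipse(c);print(k,(x,y,w,h),(ex,ey))
    if k=='cork': print(onz(p,(ex,ey),.006))
    else:
        c1,d1=ray(p,(ex,ey));c2,d2=ray(pt,(171.7,192.7));
        # vertical plane of wrist ray meets: foot on axis: print range at jar heights
        for z in(.08,.088,.1): print(z,onz(p,(ex,ey),z))
        print('cam',c1)
        A=np.stack([d1,-d2],1);s=np.linalg.lstsq(A,c2-c1,rcond=None)[0];print(c1+d1*s[0],c2+d2*s[1])
E
```

```text
teal (256, 82, 48, 40) (279.2585754394531, 101.6600341796875)
0.08 [0.60736311 0.30917462 0.08      ]
0.088 [0.59386845 0.32159888 0.088     ]
0.1 [0.57362645 0.34023527 0.1       ]
cam [0.37804607 0.52030209 0.2159453 ]
[0.59115055 0.32410119 0.08961124] [0.5882811  0.32177345 0.08838601]
band (257, 24, 49, 35) (280.786376953125, 41.241004943847656)
0.08 [0.5313189  0.37913131 0.08      ]
0.088 [0.52229922 0.38743881 0.088     ]
0.1 [0.5087697  0.39990007 0.1       ]
cam [0.37804607 0.52030209 0.2159453 ]
[0.58681679 0.32801538 0.03077615] [0.59888441 0.33650467 0.0355663 ]
cork (137, 73, 70, 35) (171.54739379882812, 90.25433349609375)
[0.59832805 0.09706686 0.006     ]
```

```bash
python3 -m pendant '[{"dx":0,"dy":-5,"dz":-50,"rx":0,"ry":0,"rz":0,"jaw":1},{"dx":0,"dy":-7,"dz":-100,"rx":0,"ry":0,"rz":0,"jaw":1},{"dx":0,"dy":-7,"dz":-145,"rx":0,"ry":0,"rz":0,"jaw":0.9},{"dx":0,"dy":-7,"dz":-180,"rx":0,"ry":0,"rz":0,"jaw":0.9},{"dx":0,"dy":-7,"dz":-183,"rx":0,"ry":0,"rz":0,"jaw":0.9}]';python3 st.py; python3 - <<'E'
from h import *
for n in ("scene","wrist"): cv2.imwrite(f"pics/{n}2.png",viewer.snapshot(n))
E
```

```text
clock: 4.82
eef_pos: [0.4959, 0.4051, 0.0459]
tool_rot: [-3.054, 1.208, 2.486]
wrist_force: [-0.1, -0.2, 0.8]
finger_gap: 0.0769
4.83 q [-1.033  0.96  -0.236  1.624  1.197  1.593 -1.067] p [0.4959 0.4051 0.0459] gap 0.0769
x [-0.281  0.216 -0.935] y [ 0.672  0.74  -0.031] z [ 0.685 -0.637 -0.353] F [-0.1 -0.2  0.8]
```

View pics/scene2.png

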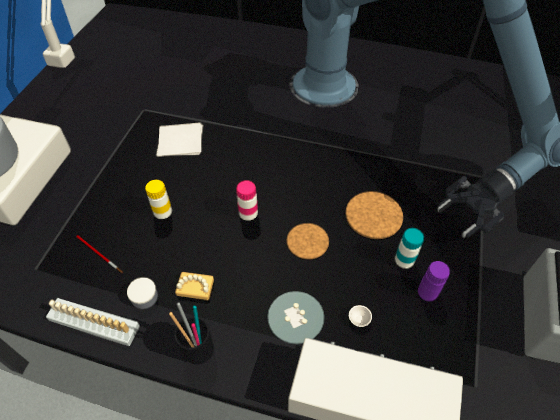

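View pics/wrist2.png

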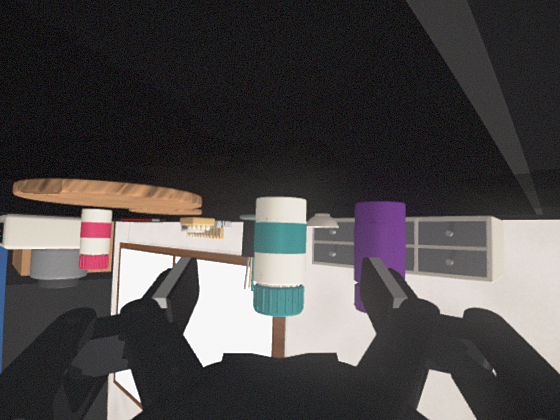

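Wrist: the jar (column 280) is centred between the fingers (190/370), and purple is right of the right finger. I'll advance.

```bash
python3 -m pendant '[{"dx":30,"dy":-28,"dz":5,"rx":0,"ry":0,"rz":0,"jaw":0.85},{"dx":60,"dy":-55,"dz":5,"rx":0,"ry":0,"rz":0,"jaw":0.85},{"dx":85,"dy":-78,"dz":5,"rx":0,"ry":0,"rz":0,"jaw":0.85},{"dx":104,"dy":-96,"dz":5,"rx":0,"ry":0,"rz":0,"jaw":0.85},{"dx":104,"dy":-96,"dz":5,"rx":0,"ry":0,"rz":0,"jaw":0.85}]' 60;python3 st.py; python3 - <<'E'
from h import *
for n in ("top","wrist"): cv2.imwrite(f"pics/{n}3.png",viewer.snapshot(n))
a=cv2.imread("pics/top3.png")[130:270,100:300];cv2.imwrite("pics/top3c.png",cv2.resize(a,None,fx=4,fy=4))
E
```

```text
clock: 5.55
eef_pos: [0.6029, 0.3084, 0.0564]
tool_rot: [-3.076, 1.211, 2.462]
wrist_force: [0.1, 0.1, 0.2]
finger_gap: 0.0722
5.55 q [-0.878  0.902 -0.152  1.711  1.323  1.438 -1.031] p [0.6029 0.3084 0.0564] gap 0.0722
x [-0.274  0.221 -0.936] y [ 0.675  0.737 -0.023] z [ 0.685 -0.638 -0.351] F [0.1 0.1 0.2]
```

View pics/top3c.png

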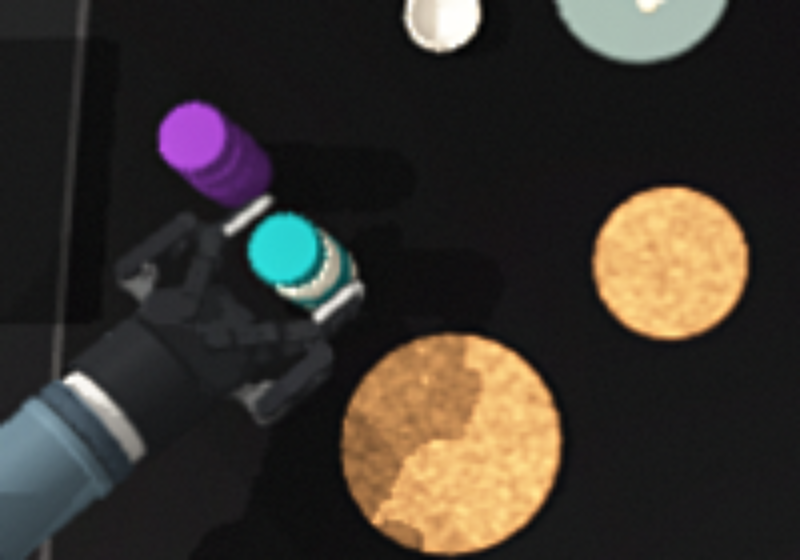

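View pics/wrist3.png

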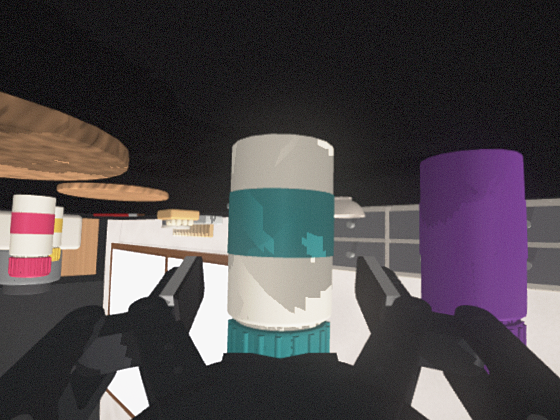

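The jar sits between the pads and purple is clear. I'll close the gripper.

```bash
python3 -m pendant '[{"dx":0,"dy":0,"dz":-6,"rx":0,"ry":0,"rz":0,"jaw":0.7},{"dx":0,"dy":0,"dz":-6,"rx":0,"ry":0,"rz":0,"jaw":0.5},{"dx":0,"dy":0,"dz":-6,"rx":0,"ry":0,"rz":0,"jaw":0.3},{"dx":0,"dy":0,"dz":-6,"rx":0,"ry":0,"rz":0,"jaw":0.3},{"dx":0,"dy":0,"dz":-6,"rx":0,"ry":0,"rz":0,"jaw":0.3}]' 60;python3 st.py
```

```text
clock: 6.28
eef_pos: [0.5998, 0.3123, 0.0481]
tool_rot: [-3.072, 1.206, 2.472]
wrist_force: [0.2, 0.6, -1.6]
finger_gap: 0.0442
6.28 q [-0.882  0.914 -0.156  1.708  1.324  1.434 -1.039] p [0.5998 0.3123 0.0481] gap 0.0442
x [-0.279  0.221 -0.934] y [ 0.671  0.741 -0.025] z [ 0.687 -0.633 -0.356] F [ 0.2  0.6 -1.6]
```

```bash
python3 -m pendant '[{"dx":0,"dy":0,"dz":15,"rx":0,"ry":0,"rz":0,"jaw":0.2},{"dx":0,"dy":0,"dz":45,"rx":0,"ry":0,"rz":0,"jaw":0.2},{"dx":0,"dy":0,"dz":90,"rx":0,"ry":0,"rz":0,"jaw":0.2},{"dx":0,"dy":-20,"dz":140,"rx":0,"ry":0,"rz":0,"jaw":0.2},{"dx":0,"dy":-40,"dz":190,"rx":0,"ry":0,"rz":0,"jaw":0.2}]' 70;python3 st.py; python3 - <<'E'
from h import *
for n in ("wrist",): cv2.imwrite(f"pics/{n}4.png",viewer.snapshot(n))
E
```

```text
clock: 6.9
eef_pos: [0.5997, 0.2716, 0.2407]
tool_rot: [-3.074, 1.207, 2.469]
wrist_force: [0.9, 0.3, -1.4]
finger_gap: 0.0442
6.9 q [-0.827  0.553 -0.175  1.822  1.277  1.476 -0.792] p [0.5997 0.2716 0.2407] gap 0.0442
x [-0.279  0.222 -0.934] y [ 0.671  0.741 -0.024] z [ 0.687 -0.633 -0.355] F [ 0.9  0.3 -1.4]
```

View pics/wrist4.png

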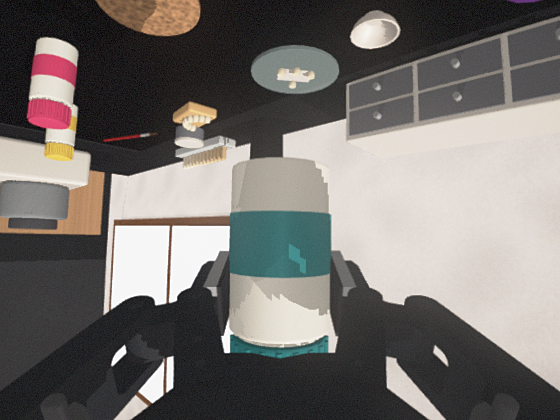

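Held firmly. Now I'll roll about the tool axis.

```bash
python3 -m pendant '[{"dx":0,"dy":0,"dz":0,"rx":6.9,"ry":-6.3,"rz":-3.6,"jaw":0.2},{"dx":0,"dy":0,"dz":0,"rx":13.7,"ry":-12.7,"rz":-7.1,"jaw":0.2},{"dx":0,"dy":0,"dz":0,"rx":20.6,"ry":-19,"rz":-10.7,"jaw":0.2},{"dx":0,"dy":0,"dz":0,"rx":27.5,"ry":-25.3,"rz":-14.2,"jaw":0.2},{"dx":0,"dy":0,"dz":0,"rx":34.4,"ry":-31.7,"rz":-17.8,"jaw":0.2}]';python3 st.py
```

```text
clock: 7.58
eef_pos: [0.6019, 0.2681, 0.251]
tool_rot: [2.031, 0.654, 1.109]
wrist_force: [0.4, 0.2, -2.3]
finger_gap: 0.0439
7.58 q [-0.855  0.538 -0.132  1.818  1.258  1.468 -1.661] p [0.6019 0.2681 0.251 ] gap 0.0439
x [ 0.353  0.71  -0.609] y [0.641 0.29  0.711] z [ 0.682 -0.641 -0.353] F [ 0.4  0.2 -2.3]
```

J7 falls in this sense, which would run out of range, so I'll roll the other way.

```bash
python3 -m pendant '[{"dx":0,"dy":0,"dz":0,"rx":-6.9,"ry":6.3,"rz":3.6,"jaw":0.2},{"dx":0,"dy":0,"dz":0,"rx":-13.7,"ry":12.7,"rz":7.1,"jaw":0.2},{"dx":0,"dy":0,"dz":0,"rx":-20.6,"ry":19.1,"rz":10.6,"jaw":0.2},{"dx":0,"dy":0,"dz":0,"rx":-27.4,"ry":25.5,"rz":14.1,"jaw":0.2},{"dx":0,"dy":0,"dz":0,"rx":-34.2,"ry":32,"rz":17.7,"jaw":0.2}]';python3 st.py;  python3 -m pendant '[{"dx":0,"dy":0,"dz":0,"rx":-6.9,"ry":6.3,"rz":3.6,"jaw":0.2},{"dx":0,"dy":0,"dz":0,"rx":-13.7,"ry":12.7,"rz":7.1,"jaw":0.2},{"dx":0,"dy":0,"dz":0,"rx":-20.6,"ry":19.1,"rz":10.6,"jaw":0.2},{"dx":0,"dy":0,"dz":0,"rx":-27.4,"ry":25.5,"rz":14.1,"jaw":0.2},{"dx":0,"dy":0,"dz":0,"rx":-34.2,"ry":32,"rz":17.7,"jaw":0.2}]';python3 st.py
```

```text
clock: 8.2
eef_pos: [0.6017, 0.2676, 0.2519]
tool_rot: [-3.099, 1.212, 2.433]
wrist_force: [0.4, 0.5, -1.4]
finger_gap: 0.0439
8.2 q [-0.824  0.54  -0.172  1.818  1.273  1.484 -0.786] p [0.6017 0.2676 0.2519] gap 0.0439
x [-0.267  0.229 -0.936] y [ 0.68   0.733 -0.015] z [ 0.683 -0.641 -0.351] F [ 0.4  0.5 -1.4]
clock: 8.82
eef_pos: [0.6016, 0.2671, 0.2527]
tool_rot: [-2.018, 0.627, -2.597]
wrist_force: [0.3, -0.1, -2.2]
finger_gap: 0.0441
8.82 q [-0.793  0.54  -0.209  1.819  1.288  1.498  0.09 ] p [0.6016 0.2671 0.2527] gap 0.0441
x [-0.693 -0.42  -0.587] y [ 0.228  0.644 -0.73 ] z [ 0.684 -0.64  -0.35 ] F [ 0.3 -0.1 -2.2]
```

```bash
python3 -m pendant '[{"dx":0,"dy":0,"dz":0,"rx":-6.9,"ry":6.4,"rz":3.5,"jaw":0.2},{"dx":0,"dy":0,"dz":0,"rx":-13.7,"ry":12.8,"rz":7,"jaw":0.2},{"dx":0,"dy":0,"dz":0,"rx":-20.6,"ry":19.2,"rz":10.5,"jaw":0.2},{"dx":0,"dy":0,"dz":0,"rx":-27.4,"ry":25.6,"rz":14,"jaw":0.2},{"dx":0,"dy":0,"dz":0,"rx":-35,"ry":32.7,"rz":17.9,"jaw":0.2}]';  python3 -m pendant '[{"dx":0,"dy":0,"dz":0,"rx":-6.9,"ry":6.4,"rz":3.5,"jaw":0.2},{"dx":0,"dy":0,"dz":0,"rx":-13.7,"ry":12.8,"rz":7,"jaw":0.2},{"dx":0,"dy":0,"dz":0,"rx":-20.6,"ry":19.2,"rz":10.5,"jaw":0.2},{"dx":0,"dy":0,"dz":0,"rx":-27.4,"ry":25.6,"rz":14,"jaw":0.2},{"dx":0,"dy":0,"dz":0,"rx":-35,"ry":32.7,"rz":17.9,"jaw":0.2}]';python3 st.py
python3 - <<'E'
from h import *
for n in ("scene",): cv2.imwrite(f"pics/{n}5.png",viewer.snapshot(n))
E
```

```text
clock: 9.45
eef_pos: [0.6015, 0.2664, 0.2537]
tool_rot: [-1.935, -0.201, -2.248]
wrist_force: [0.2, -0.1, -1.5]
finger_gap: 0.0439
clock: 10.07
eef_pos: [0.6014, 0.2659, 0.2546]
tool_rot: [-2.263, -0.994, -1.716]
wrist_force: [-0.1, 0.6, -2.9]
finger_gap: 0.0438
10.07 q [-0.737  0.545 -0.279  1.817  1.312  1.528  1.869] p [0.6014 0.2659 0.2546] gap 0.0438
x [-0.079 -0.54   0.838] y [-0.725 -0.546 -0.42 ] z [ 0.684 -0.641 -0.348] F [-0.1  0.6 -2.9]
```

View pics/scene5.png

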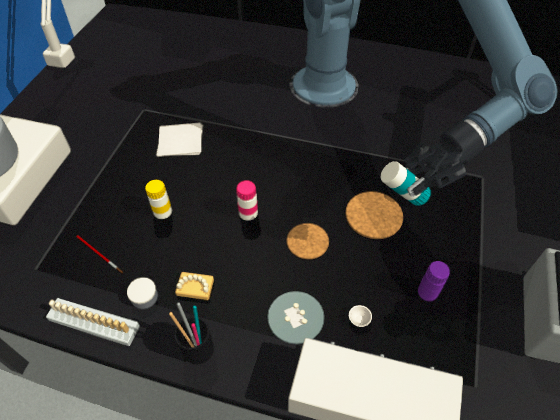

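The jar is inverted by about 130° as computed. I'll add 12° of roll for margin and hold.

```bash
python3 -m pendant '[{"dx":0,"dy":0,"dz":0,"rx":-6,"ry":5.6,"rz":3,"jaw":0.2},{"dx":0,"dy":0,"dz":0,"rx":-8.2,"ry":7.7,"rz":4.2,"jaw":0.2},{"dx":0,"dy":0,"dz":0,"rx":-8.2,"ry":7.7,"rz":4.2,"jaw":0.2},{"dx":0,"dy":0,"dz":0,"rx":-8.2,"ry":7.7,"rz":4.2,"jaw":0.2},{"dx":0,"dy":0,"dz":0,"rx":-8.2,"ry":7.7,"rz":4.2,"jaw":0.2}]';python3 -m pendant '[{"dx":0,"dy":0,"dz":0,"rx":0,"ry":0,"rz":0,"jaw":0.2},{"dx":0,"dy":0,"dz":0,"rx":0,"ry":0,"rz":0,"jaw":0.2},{"dx":0,"dy":0,"dz":0,"rx":0,"ry":0,"rz":0,"jaw":0.2}]';python3 st.py
python3 - <<'E'
from h import *
cv2.imwrite(f"pics/scene6.png",cv2.resize(viewer.snapshot("scene")[140:240,340:480],None,fx=5,fy=5))
cv2.imwrite(f"pics/wrist6.png",viewer.snapshot("wrist"))
E
```

```text
clock: 10.75
eef_pos: [0.6014, 0.2657, 0.2547]
tool_rot: [-2.55, -1.138, -1.39]
wrist_force: [-0.3, 0.3, -2.3]
finger_gap: 0.0442
clock: 11.12
eef_pos: [0.6014, 0.2658, 0.2547]
tool_rot: [-2.55, -1.138, -1.39]
wrist_force: [-0.4, -0.2, -2.7]
finger_gap: 0.0436
11.12 q [-0.73   0.546 -0.287  1.817  1.315  1.531  2.08 ] p [0.6014 0.2658 0.2547] gap 0.0436
x [ 0.076 -0.413  0.908] y [-0.725 -0.647 -0.234] z [ 0.684 -0.641 -0.348] F [-0.4 -0.2 -2.7]
```

View pics/scene6.png

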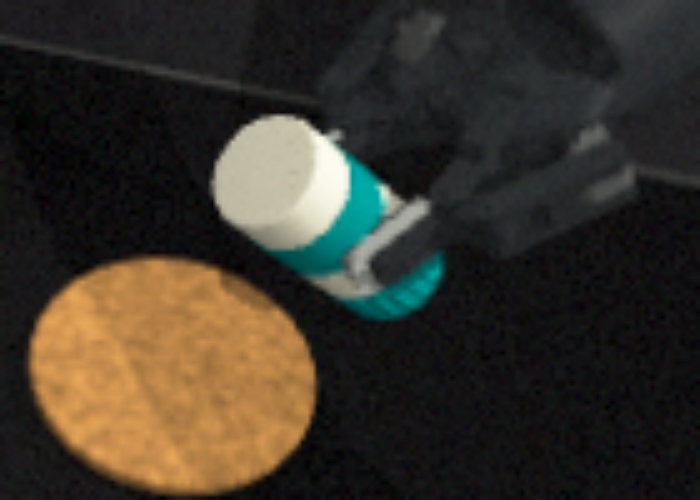

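View pics/wrist6.png

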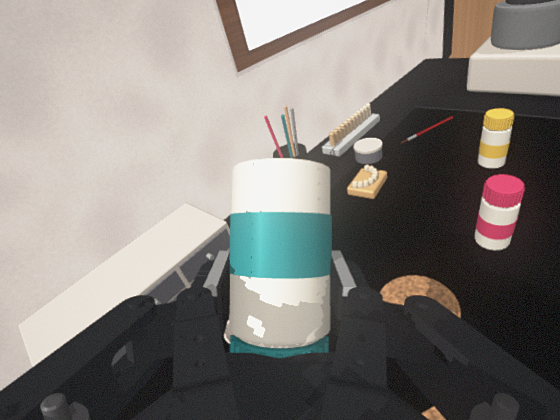

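The jar is inverted at about 136° and has not slipped in the grip (same wrist view as before). Rolling back.

```bash
for i in 1; do :; done; python3 -m pendant '[{"dx":0,"dy":0,"dz":0,"rx":6.9,"ry":-6.4,"rz":-3.5,"jaw":0.2},{"dx":0,"dy":0,"dz":0,"rx":13.7,"ry":-12.8,"rz":-7,"jaw":0.2},{"dx":0,"dy":0,"dz":0,"rx":20.6,"ry":-19.2,"rz":-10.5,"jaw":0.2},{"dx":0,"dy":0,"dz":0,"rx":27.4,"ry":-25.6,"rz":-14,"jaw":0.2},{"dx":0,"dy":0,"dz":0,"rx":35,"ry":-32.7,"rz":-17.9,"jaw":0.2}]'; python3 -m pendant '[{"dx":0,"dy":0,"dz":0,"rx":6.9,"ry":-6.4,"rz":-3.5,"jaw":0.2},{"dx":0,"dy":0,"dz":0,"rx":13.7,"ry":-12.8,"rz":-7,"jaw":0.2},{"dx":0,"dy":0,"dz":0,"rx":20.6,"ry":-19.2,"rz":-10.5,"jaw":0.2},{"dx":0,"dy":0,"dz":0,"rx":27.4,"ry":-25.6,"rz":-14,"jaw":0.2},{"dx":0,"dy":0,"dz":0,"rx":35,"ry":-32.7,"rz":-17.9,"jaw":0.2}]';python3 -m pendant '[{"dx":0,"dy":0,"dz":0,"rx":6.9,"ry":-6.4,"rz":-3.5,"jaw":0.2},{"dx":0,"dy":0,"dz":0,"rx":13.7,"ry":-12.8,"rz":-7,"jaw":0.2},{"dx":0,"dy":0,"dz":0,"rx":20.6,"ry":-19.2,"rz":-10.5,"jaw":0.2},{"dx":0,"dy":0,"dz":0,"rx":27.4,"ry":-25.6,"rz":-14,"jaw":0.2},{"dx":0,"dy":0,"dz":0,"rx":35,"ry":-32.7,"rz":-17.9,"jaw":0.2}]';python3 st.py; cat > up.py <<'E'
import numpy as np
from plant import manip
from scipy.spatial.transform import Rotation as R
o=manip.get_obs();M=R.from_euler('xyz',o['tool_rot']).as_matrix()
v=np.array([-.934,-.025,-.356]);v/=np.linalg.norm(v);a=M@v
c=np.cross(a,[0,0,1]);s=np.linalg.norm(c);print('tilt',np.degrees(np.arccos(a[2])),'fix rotvec deg',(c/s*np.degrees(np.arctan2(s,a[2]))).round(1))
g=o['eef_pos']-.019*M[:,2];print('grasp pt',g.round(4),'to coaster mm',((np.array([.598,.095])-g[:2])*1e3).round(1))
E
python3 up.py
```

```text
clock: 11.85
eef_pos: [0.6014, 0.2658, 0.2547]
tool_rot: [-1.96, -0.398, -2.167]
wrist_force: [0.5, -0.4, -1.5]
finger_gap: 0.0439
clock: 12.48
eef_pos: [0.6013, 0.2658, 0.2546]
tool_rot: [-1.969, 0.434, -2.499]
wrist_force: [-0.7, 0.2, -1.6]
finger_gap: 0.0439
clock: 13.1
eef_pos: [0.6013, 0.2659, 0.2546]
tool_rot: [-2.631, 1.156, 2.94]
wrist_force: [0.1, 0.2, -1.8]
finger_gap: 0.0442
13.1 q [-0.814  0.532 -0.182  1.822  1.277  1.486 -0.586] p [0.6013 0.2659 0.2546] gap 0.0442
x [-0.395  0.081 -0.915] y [ 0.613  0.765 -0.197] z [ 0.684 -0.639 -0.352] F [ 0.1  0.2 -1.8]
tilt 9.934245071251572 fix rotvec deg [ 7.6 -6.3  0. ]
grasp pt [0.5883 0.278  0.2613] to coaster mm [   9.7 -183. ]
```

```bash
python3 -m pendant '[{"dx":2,"dy":-30,"dz":-10,"rx":3.8,"ry":-3.2,"rz":0,"jaw":0.2},{"dx":4,"dy":-70,"dz":-30,"rx":7.6,"ry":-6.3,"rz":0,"jaw":0.2},{"dx":6,"dy":-115,"dz":-60,"rx":7.6,"ry":-6.3,"rz":0,"jaw":0.2},{"dx":9,"dy":-155,"dz":-90,"rx":7.6,"ry":-6.3,"rz":0,"jaw":0.2},{"dx":10,"dy":-183,"dz":-120,"rx":7.6,"ry":-6.3,"rz":0,"jaw":0.2}]'; python3 st.py;python3 up.py; python3 - <<'E'
from h import *
for n in ("top","scene","wrist"): cv2.imwrite(f"pics/{n}7.png",viewer.snapshot(n))
E
```

```text
clock: 13.72
eef_pos: [0.6114, 0.0806, 0.1343]
tool_rot: [-3.069, 1.206, 2.532]
wrist_force: [-0.2, -0.2, -1.8]
finger_gap: 0.0442
13.72 q [-0.654  0.568 -0.065  2.167  1.593  1.201 -1.104] p [0.6114 0.0806 0.1343] gap 0.0442
x [-0.292  0.204 -0.934] y [ 0.626  0.779 -0.026] z [ 0.723 -0.593 -0.356] F [-0.2 -0.2 -1.8]
tilt 0.04606501868858839 fix rotvec deg [ 0. -0.  0.]
grasp pt [0.5977 0.0918 0.1411] to coaster mm [0.3 3.2]
```

View pics/scene7.png

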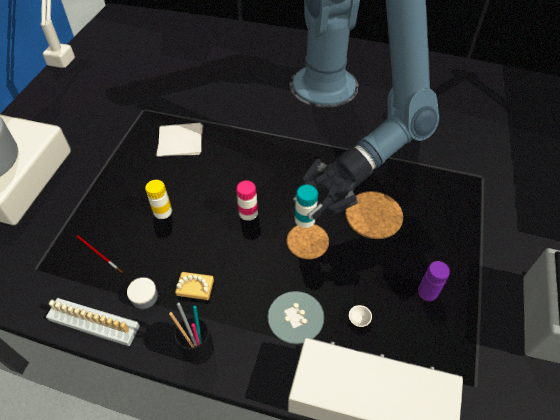

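View pics/top7.png

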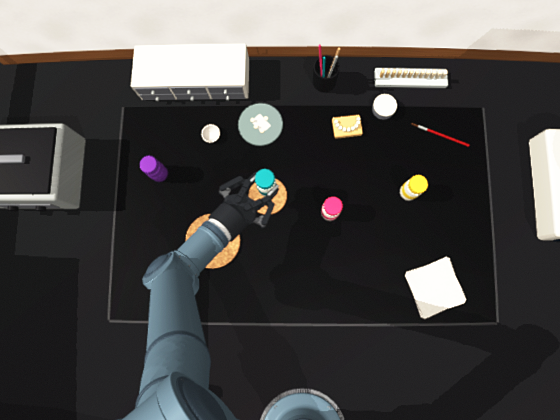

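View pics/wrist7.png

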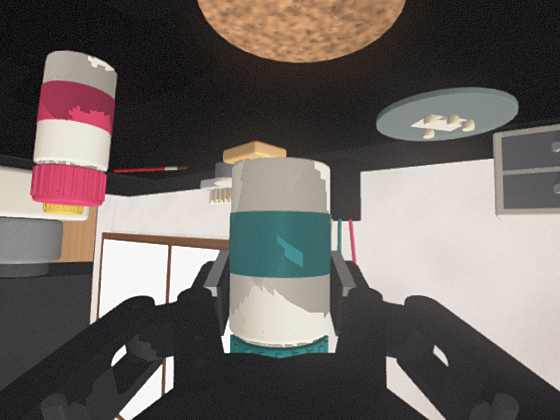

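Coaster at wrist (302,~0) while the jar is at column 280: possibly a few mm off. I'll fit the visible rim on the z=6 mm plane.

```bash
python3 - <<'E'
from h import *
from scipy.optimize import least_squares
for n,roi in (("wrist",(150,0,450,80)),("top",(240,170,300,220))):
    p=viewer.camera_params(n);im=cv2.imread(f"pics/{n}7.png")
    c=blob(im,(5,60,25),(25,230,255),roi)[0][:,0]
    if n=="wrist": c=c[(c[:,1]>3)]
    else: c=blob(cv2.imread("pics/top0.png"),(5,60,25),(25,230,255),roi)[0][:,0]
    P=np.array([onz(p,u,.006)[:2] for u in c])
    f=least_squares(lambda s:np.hypot(*(P-s[:2]).T)-s[2],[.6,.09,.05],loss='soft_l1',f_scale=.002);print(n,f.x,np.abs(f.fun).mean())
    f=least_squares(lambda s:np.hypot(*(P-s[:2]).T)-.05,[.6,.09],loss='soft_l1',f_scale=.002);print(n,f.x)
im=cv2.imread("pics/wrist7.png");p=viewer.camera_params("wrist")
# jar band centre column -> ray, distance to axis at grasp pt
for u in ((280,250),(280,330)):
    c,d=ray(p,u);g=np.array([.5977,.0918]);k=((g-c[:2])@d[:2])/(d[:2]@d[:2]);print(c+d*k)
E
```

```text
wrist [0.61718688 0.08822418 0.04914158] 0.0035058352880120267
wrist [0.61615386 0.08863189]
top [0.59582451 0.08822168 0.05168898] 0.0006301123961434076
top [0.59583414 0.08819557]
[0.59753652 0.09159532 0.12520251]
[0.5981686  0.09239549 0.16042535]
```

The wrist fit has a large residual (3.5 mm, steep partial view), so I give it little weight. The other views average (0.598–0.600, 0.092) and the jar is at (0.598, 0.092). Lowering.

```bash
python3 -m pendant '[{"dx":1,"dy":0,"dz":-20,"rx":0,"ry":0,"rz":0,"jaw":0.2},{"dx":1,"dy":1,"dz":-40,"rx":0,"ry":0,"rz":0,"jaw":0.2},{"dx":1,"dy":1,"dz":-58,"rx":0,"ry":0,"rz":0,"jaw":0.2},{"dx":1,"dy":1,"dz":-70,"rx":0,"ry":0,"rz":0,"jaw":0.2},{"dx":1,"dy":1,"dz":-75,"rx":0,"ry":0,"rz":0,"jaw":0.2}]'; python3 st.py;python3 up.py; python3 - <<'E'
from h import *
cv2.imwrite(f"pics/scene8.png",cv2.resize(viewer.snapshot("scene")[150:290,220:420],None,fx=4,fy=4))
E
```

```text
clock: 14.5
eef_pos: [0.6118, 0.0826, 0.0582]
tool_rot: [-3.058, 1.205, 2.542]
wrist_force: [0.5, -0.5, -0.8]
finger_gap: 0.0443
14.5 q [-0.662  0.743 -0.058  2.131  1.651  1.21  -1.248] p [0.6118 0.0826 0.0582] gap 0.0443
x [-0.295  0.202 -0.934] y [ 0.626  0.779 -0.03 ] z [ 0.722 -0.593 -0.356] F [ 0.5 -0.5 -0.8]
tilt 0.2710052420879831 fix rotvec deg [ 0.2 -0.2  0. ]
grasp pt [0.5981 0.0938 0.065 ] to coaster mm [-0.1  1.2]
```

View pics/scene8.png

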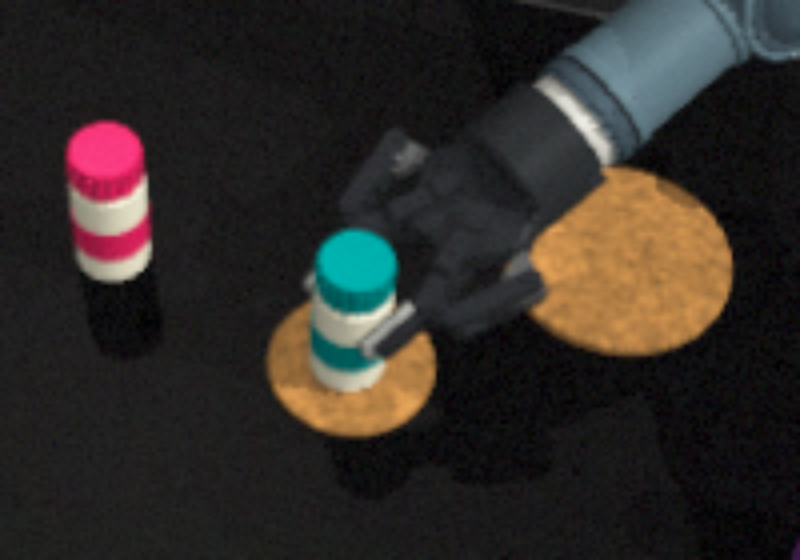

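Over the coaster centre, about 4 mm high. I'll lower slowly while watching force.

```bash
python3 -m pendant '[{"dx":0,"dy":0,"dz":-2,"rx":0,"ry":0,"rz":0,"jaw":0.2},{"dx":0,"dy":0,"dz":-4,"rx":0,"ry":0,"rz":0,"jaw":0.2},{"dx":0,"dy":0,"dz":-4,"rx":0,"ry":0,"rz":0,"jaw":0.2}]'; python3 up.py
```

```text
clock: 14.92
eef_pos: [0.6117, 0.0822, 0.054]
tool_rot: [-3.057, 1.205, 2.543]
wrist_force: [-0.2, 0.2, -1.1]
finger_gap: 0.0441
tilt 0.29384413381189506 fix rotvec deg [ 0.2 -0.2  0. ]
grasp pt [0.598  0.0934 0.0608] to coaster mm [0.  1.6]
```

```bash
python3 -m pendant '[{"dx":0,"dy":0,"dz":-1,"rx":0,"ry":0,"rz":0,"jaw":0.2},{"dx":0,"dy":0,"dz":-1.5,"rx":0,"ry":0,"rz":0,"jaw":0.2},{"dx":0,"dy":0,"dz":-1.5,"rx":0,"ry":0,"rz":0,"jaw":0.2}]'; python3 up.py
```

```text
clock: 15.3
eef_pos: [0.6119, 0.082, 0.0534]
tool_rot: [-3.058, 1.207, 2.542]
wrist_force: [-1.7, -0.8, 2.8]
finger_gap: 0.0441
tilt 0.2786235559149757 fix rotvec deg [ 0.3 -0.1  0. ]
grasp pt [0.5981 0.0933 0.0601] to coaster mm [-0.1  1.7]
```

Contact (+2.8 N). Releasing.

```bash
python3 -m pendant '[{"dx":0,"dy":0,"dz":0.4,"rx":0,"ry":0,"rz":0,"jaw":0.55},{"dx":0,"dy":0,"dz":0.4,"rx":0,"ry":0,"rz":0,"jaw":0.7},{"dx":0,"dy":0,"dz":0.4,"rx":0,"ry":0,"rz":0,"jaw":0.85},{"dx":0,"dy":0,"dz":0.4,"rx":0,"ry":0,"rz":0,"jaw":0.9},{"dx":0,"dy":0,"dz":0.4,"rx":0,"ry":0,"rz":0,"jaw":0.9}]' 20; python3 st.py; python3 - <<'E'
from h import *
for n in ("wrist",): cv2.imwrite(f"pics/{n}9.png",viewer.snapshot(n))
E
```

```text
clock: 15.92
eef_pos: [0.6119, 0.082, 0.0537]
tool_rot: [-3.058, 1.207, 2.542]
wrist_force: [-0.9, 0.1, -0.2]
finger_gap: 0.0768
15.93 q [-0.663  0.754 -0.056  2.128  1.654  1.212 -1.258] p [0.6119 0.082  0.0537] gap 0.0768
x [-0.294  0.201 -0.934] y [ 0.627  0.779 -0.03 ] z [ 0.722 -0.594 -0.355] F [-0.9  0.1 -0.2]
```

View pics/wrist9.png

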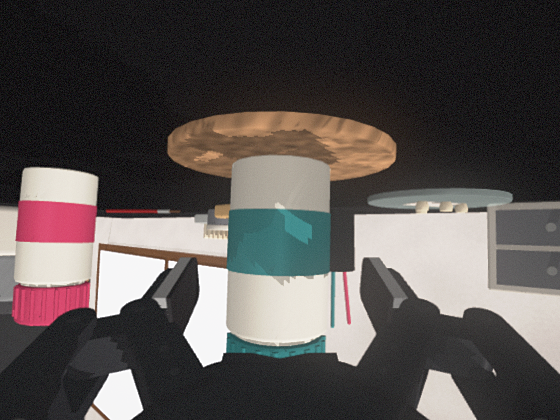

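Jar stands on the cork, centred, with both pads clear. Backing off straight.

```bash
python3 -m pendant '[{"dx":-19,"dy":16,"dz":0,"rx":0,"ry":0,"rz":0,"jaw":0.9},{"dx":-46,"dy":38,"dz":0,"rx":0,"ry":0,"rz":0,"jaw":0.9},{"dx":-77,"dy":63,"dz":0,"rx":0,"ry":0,"rz":0,"jaw":0.9},{"dx":-108,"dy":89,"dz":10,"rx":0,"ry":0,"rz":0,"jaw":0.9},{"dx":-125,"dy":103,"dz":30,"rx":0,"ry":0,"rz":0,"jaw":0.9}]';python3 -m pendant '[{"dx":-10,"dy":10,"dz":40,"rx":0,"ry":0,"rz":0,"jaw":0.9},{"dx":-20,"dy":20,"dz":80,"rx":0,"ry":0,"rz":0,"jaw":0.9},{"dx":-20,"dy":30,"dz":110,"rx":0,"ry":0,"rz":0,"jaw":0.9},{"dx":-20,"dy":30,"dz":120,"rx":0,"ry":0,"rz":0,"jaw":0.9},{"dx":-20,"dy":30,"dz":120,"rx":0,"ry":0,"rz":0,"jaw":0.9}]'; python3 st.py; python3 - <<'E'
from h import *
for n in ("scene","top"): cv2.imwrite(f"pics/{n}10.png",viewer.snapshot(n))
p=viewer.camera_params("top");im=cv2.imread("pics/top10.png")
for k,a,b,roi in [('teal',(80,90,150),(96,255,255),(240,160,300,220)),('pink',(160,120,150),(178,255,255),(310,180,350,230)),('yellow',(20,130,150),(33,255,255),(400,165,440,210)),('purple',(125,90,150),(150,255,255),(130,145,180,190))]:
    c=blob(im,a,b,roi)[0];m=cv2.moments(c);u=(m['m10']/m['m00'],m['m01']/m['m00']);print(k,np.round(u,1),onz(p,u,.106 if k=='teal' else .1))
E
```

```text
clock: 16.6
eef_pos: [0.4851, 0.1871, 0.0831]
tool_rot: [-3.054, 1.205, 2.549]
wrist_force: [0.3, 0.5, 0.5]
finger_gap: 0.0768
clock: 17.23
eef_pos: [0.4652, 0.2165, 0.2031]
tool_rot: [-3.056, 1.205, 2.547]
wrist_force: [1.0, 0.0, 0.3]
finger_gap: 0.0768
17.23 q [-0.877  0.439 -0.295  2.154  1.229  1.495 -1.023] p [0.4652 0.2165 0.2031] gap 0.0768
x [-0.297  0.201 -0.934] y [ 0.625  0.78  -0.031] z [ 0.722 -0.592 -0.357] F [1.  0.  0.3]
teal [266.8 187.2] [0.59843217 0.0865206  0.106     ]
pink [333.6 206.4] [ 0.55317255 -0.07344197  0.1       ]
yellow [418.8 184.9] [ 0.60636572 -0.28104397  0.1       ]
purple [148.5 164.9] [0.65609705 0.38068207 0.1       ]
```

View pics/scene10.png

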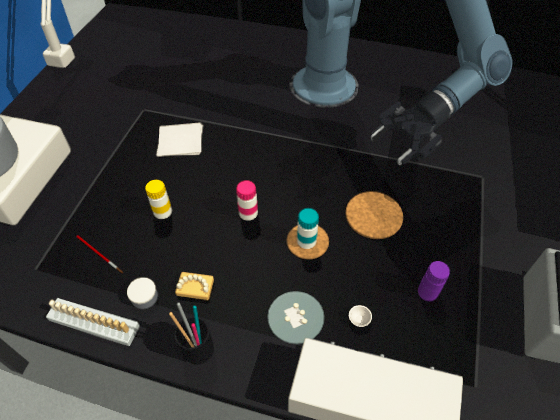

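View pics/top10.png

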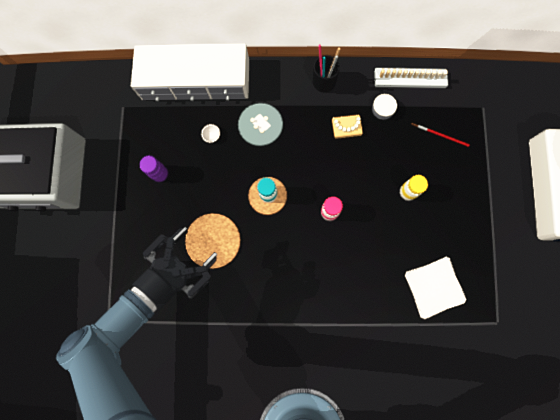

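Scene: the teal jar (308,230) stands upright on the small coaster, about 3 mm from its centre by the top view. The pink, yellow and purple jars have not moved, and the arm is clear. Handing in.

```bash
python3 -c "
from plant import workorder;print(workorder.job_done())"
```

```text
the job is handed in; nothing more can be done
None
```

I picked up the teal-lidded jar, turned it over and stood it upright on the smaller cork coaster, then released it and handed the job in at about 17 s.

- **Turn-over:** I gripped the jar from the side and rolled it about the tool axis until its lid was about 46° below level (a tilt of about 136°, worked out from the tool pose). It stayed past the required angle for over a second. The grip view was the same before and after, so the jar did not slip.
- **Placing:** the last top view puts the jar's axis about 3 mm from the coaster's centre. The last scene and top views show it standing lid up on the cork.
- **Other jars:** the pink, yellow and purple jars measured the same positions as at the start, within the resolution of the pictures.
- **Robot:** the gripper is open and well clear of everything.

**Checks that disagreed:**
- The views differed by 5–9 mm on the coaster's centre. One close wrist-camera fit, from a partial rim with a 3.5 mm residual, was about 2 cm out in x, so I did not use it.
- My first roll went the wrong way for the last joint's range, so I reversed it with the jar still held.

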